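# Open the coffee sample case

## Task

The closed wooden sample case on the cupping table is to be opened so that the sample tins can be reached. Put the fingertips (gripper closed) into the finger hole of its sliding lid, press the round spring button there all the way down, and keeping it down push the lid along by the edge of the hole until it is fully open and the button has sprung up again behind it. Grip and lift nothing, leave the bowls, the glass and the spoon where they are, and take the hand away at the end.

Things in the scene. Friction and masses are not known exactly. Their poses are not given: they have to be found in the camera images.
- case: Plywood sample case with a sliding lid, 280 mm long (its x) x 200 mm wide (its y) x 84 mm high; origin at the centre of its underside, on the table, z up. It stands firmly and does not move. Aluminium channels along both long sides hold the lid down. Its lid opens towards the case's own +x. Under the finger hole is a flat housing whose top is 67 mm above the table, from x = -130 to x = -62 mm over the whole width; beyond it lie sample tins no higher than 46 mm.
- finger_hole (a point): Centre of the rectangular finger hole in the lid, at the height of the lid's top face (78 mm above the table); the point moves with the lid. The hole is 42 mm along the case's x and 48 mm along its y, goes right through the 8 mm thick lid (underside 70 mm above the table) and has a flat aluminium frame. Closed, it lies at x = -95 mm, y = 0 in the case's frame. Behind the hole (-x side) is a 14 mm wide rim, which is the end of the lid.
- button_top (a point): Centre of the flat top of the round steel spring button, 34 mm in diameter, at x = -97.5 mm, y = 0 in the case's frame. At rest its top is 80 mm above the table (2 mm above the lid). It stands in the finger hole just in front of the hole's -x edge and so blocks the lid.
- button (a joint): How far the spring button is pressed down, 0 (up) to 0.013 m (flush with the housing). It pushes back with 4 N at rest and 7 N fully down and springs up when let go. Only when it is down by more than 0.010 m can the 14 mm rim slide over it; the rim then keeps it down until the lid has moved about 50 mm, when it springs up free behind the end of the lid.
- lid (a joint): How far the lid has slid open towards the case's +x, 0 (closed, with 1.5 mm of play against the button) to 0.17 m (fully open, at its stop). It slides with about 2 N of friction, about 2 N more while its rim rubs on the button, and stays where it is left.
- bowl_a: Handleless white china cupping bowl, 92 mm across the rim, 60 mm high, loose on the table beside the case; origin at the centre of its foot. To be left alone.
- bowl_b: A second such bowl: handleless white china cupping bowl, 92 mm across the rim, 60 mm high, loose on the table beside the case; origin at the centre of its foot. To be left alone.
- glass: Empty clear rinse glass, 74 mm across, 85 mm high, loose beside the case; origin at the centre of its foot. To be left alone.
- spoon: Round-bowled steel cupping spoon, 160 mm long along its own x, lying loose on the table off the -x end of the case; origin on its underside, 85 mm from the handle's end. To be left alone.

How it is judged:
By the outcome, as a careful person would: the job done as asked, in the order asked, and still so for the second after the job is handed in, with the robot touching nothing.
It also fails if it takes over 38 s, if anything falls off the work surface, if the arm or the gripper's body presses on something with over 40 N, if the wrist force passes 120 N, or if a joint passes its speed limit or range.

## Robot

A 6-joint arm with a two-finger parallel gripper is mounted at the origin on the work surface. World frame = base frame: x ahead of the robot, y to its left, z up, the work surface at z = 0. Lengths are in m, angles in rad, forces in N, time in s.
With the tool pointing down it reaches from about 0.325 to 0.75 m from the base axis. Payload 7.6 kg.
Tool frame: the origin (TCP) lies midway between the tips of the shut fingers; the grasp point (between the pads) lies 19 mm behind it (manip.grip_depth is the y of the grasp point in the tool frame, in m); y points along the fingers, x is the direction in which the jaws open and shut, and the axes are right-handed (so a half turn about y gives the same grasp; the last joint's range is limited). The gripper opens to 85 mm and grips with 20 to 120 N. Pads are 22 mm wide; open, the fingers measure 114 mm over their backs; the gripper's body (76 mm by 85 mm) begins 54 mm behind the grasp point. The pads swing forward as they close: fully open they stand 13 mm farther back than shut.
Start: joints at [-1.299, 0.052, 1.401, -0, 1.689, -0.07], TCP at [0.176, -0.495, 0.194] pointing down, gripper open.
Joint ranges: [-2.9, 2.9], [-0.91, 2.17], [0.12, 2.37], [-1.06, 4.2], [0.26, 2.73], [-2.93, 2.93]. Speed limits (rad/s): [2.57, 2.57, 3.01, 3.14, 3.14, 3.14].

## Interface

Orientations are given as a unit quaternion [w, x, y, z].
In Python, from bench import get_obs, eyes, manip gives the robot as it stands. The module is installed in compiled form; this text tells all that it offers.
- The arm moves only by the tool apply_moves, never from a script. Its arguments are lists of equal length, an entry for each row: "xyz": the shift along the tool's x, y, z scaled (see below), a list of three; "spin": the turn about the tool's y scaled (see below). A call has 1 to 20 rows; each row is the pose to reach, as a shift and turn from the pose commanded when the call began, along the tool's axes at that moment; what a row does not reach only later rows make up. The controller multiplies each number of a shift by 1000 mm and each number of a turn by pi/2 rad. A row lasts 1/10 s, in which the tool goes at most 50 mm and 8.59 degrees, less where a joint would pass 70% of its speed; a pose out of reach is approached as far as the arm can. A call with a number of a shift or a turn outside -1 to 1 is refused whole. A call with a gripper value outside its range is refused whole. "hand" is the gripper command: -1 is fully open, 1 is shut, values between are in proportion, set as the call begins (left out, the last holds). The fingers move at their own pace and stop on an object; "newtons" is the grip in N (left out, the last holds). Time passes only in rows, so rows that repeat a pose let the fingers close. It gives the time, the measured TCP pose, the force and the opening at its end, in the units of the state.
- get_obs(): the state, without advancing time (a new reading comes with each control period).
- eyes.grab_frame(name): name is "scene" or "top" or "wrist"; returns the picture (384x512x3 uint8, red, green, blue); there is no depth.
- eyes.camera_info(name): a dict with "mtx" (3x3 intrinsics, pixels), "R" (3x3) and "t" (3): a world point X has camera coordinates R X + t. Camera axes: x right, y down, z forward; pixel columns grow to the right and rows downward; lengths in m; the calibration is good to about 2 mm. A picture is of the moment at which its call begins: read the wrist's pose just before it. camera_info takes no time and is no camera call; for the wrist camera it gives the pose at the moment of the call.
- manip.sign_off(): hands the job in, once; it reports no verdict.
The state is a dict: "clock": time; "joints": joint angles; "dq": joint speeds; "joint_torque": joint torques, N m; "ee_pos": TCP position; "eef_rot": TCP orientation; "wrist_force": force on the tool from outside, world axes, zero at the start; "torque": the same for the moment, N m; "grip_width": finger opening in m.
Only numpy, scipy, OpenCV 4.12 (cv2) and the standard library are available. Lean on these libraries where they do the work, as an engineer would, in place of code of your own. Each camera call takes 0.05 s, during which the arm holds its last target. There are 200 camera calls.

## Working session

There is one attempt and no reset: what is moved stays moved. The work goes in short steps, Python scripts to look and compute and a tool call to move; the robot and the scene stay as the last step left them, time stands still between calls to the robot, and variables do not carry over. Pictures are saved under pics/ and viewed, about 8 in all and at most 12, crops included, and the job is handed in when it is done.

Besides the shell and the picture viewer there is one more tool, called after ">>>" as name(argument=value, ...), one argument or row to a line, values as JSON. apply_moves: Moves the arm, as the interface text tells. Its arguments: {"type":"object","properties":{"xyz":{"type":"array"},"spin":{"type":"array"},"hand":{"type":"number"},"newtons":{"type":"number"}},"required":["xyz","spin"]}

```bash
mkdir -p pics; python3 - <<'E'
from bench import get_obs, eyes, manip
import cv2, numpy as np
o=get_obs()
for k in ("clock","ee_pos","eef_rot","grip_width","wrist_force"): print(k,o[k])
for n in ("top","scene"):
    cv2.imwrite(f"pics/{n}0.png",cv2.cvtColor(eyes.grab_frame(n),cv2.COLOR_RGB2BGR))
    c=eyes.camera_info(n); print(n,c["mtx"],c["R"],c["t"])
E
```

```text
clock 0.0
ee_pos [ 0.17589256 -0.4942768   0.1935765 ]
eef_rot [ 0.57810232 -0.57739597  0.40811278 -0.40725367]
grip_width 0.085398399159693
wrist_force [-0.31086479 -0.05405663 -0.79538494]
top [[437.55216725   0.         249.9445417 ]
 [  0.         437.55216725 195.95421538]
 [  0.           0.           1.        ]] [[ 8.72689384e-03 -9.99961735e-01  6.07834044e-04]
 [-9.90661127e-01 -8.72843490e-03 -1.36067429e-01]
 [ 1.36067528e-01  5.85288449e-04 -9.90699392e-01]] [0.08617731 0.56787989 1.00817573]
scene [[356.30049416   0.         257.28410288]
 [  0.         356.30049416 188.92001498]
 [  0.           0.           1.        ]] [[ 0.61359778  0.78935474  0.02041711]
 [ 0.4502955  -0.32855875 -0.83023076]
 [-0.64863836  0.51862149 -0.5570458 ]] [-0.39506111 -0.16050081  1.14634904]
```

View pics/top0.png

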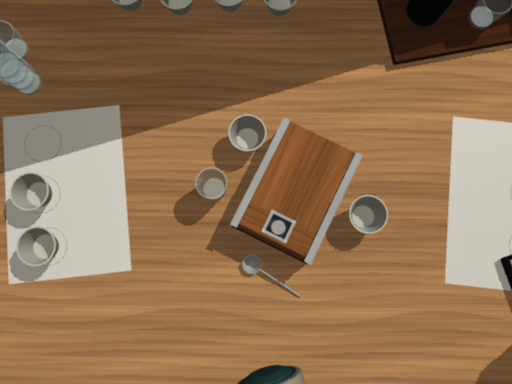

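View pics/scene0.png

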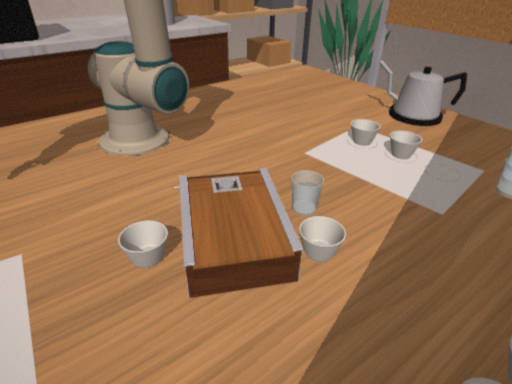

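The top view shows the closed case. Its rails run from about (235,224) to (286,120) and from (310,260) to (358,155), with the hole and button at about (279,227). The bowls are at (248,133) and (368,214), the glass at (211,184) and the spoon at (270,275). The scene view agrees: the lid opens away from the robot.

```bash
cat > h.py <<'E'
import numpy as np
from bench import get_obs, eyes
from scipy.spatial.transform import Rotation as Ro
def ray(c,uv,z):
    d=c["R"].T@np.linalg.solve(c["mtx"],[uv[0],uv[1],1.]); o=-c["R"].T@c["t"]
    return o+d*(z-o[2])/d[2]
def tool(o): return Ro.from_quat(o["eef_rot"],scalar_first=True).as_matrix()
E
python3 - <<'E'
from h import *
import cv2
im=cv2.imread("pics/top0.png"); c=eyes.camera_info("top"); o=get_obs()
print(tool(o).round(3))
hsv=cv2.cvtColor(im,cv2.COLOR_BGR2HSV)
m=((hsv[...,1]<70)&(hsv[...,2]>90)).astype(np.uint8); m[:, :225]=0; m[:,365:]=0; m[:110]=0; m[268:]=0
cs,_=cv2.findContours(m,cv2.RETR_EXTERNAL,cv2.CHAIN_APPROX_NONE)
rails=[]
for k in cs:
    if cv2.contourArea(k)<60: continue
    r=cv2.minAreaRect(k); b=cv2.boxPoints(r); s=sorted(r[1]); print(np.round(r[0],1),np.round(r[1],1))
    P=np.array([ray(c,p,.084 if s[1]>80 else .078)[:2] for p in b]); print(P.round(4).tolist(), P.mean(0).round(4), [np.linalg.norm(P[i]-P[i-1]).round(4) for i in range(4)])
    if s[1]>80:
        e=P[1]-P[0]; f=P[2]-P[1]; e=e if np.linalg.norm(e)>np.linalg.norm(f) else f
        e=e*np.sign(e[0]); rails.append((P.mean(0),np.arctan2(e[1],e[0])))
if len(rails)==2:
    C=(rails[0][0]+rails[1][0])/2; a=np.mean([r[1] for r in rails]); u=np.array([np.cos(a),np.sin(a)])
    print("centre",C,"yaw",a,[r[1] for r in rails],"railsep",np.linalg.norm(rails[0][0]-rails[1][0]))
    print("hole",C-.095*u,"fingers end",C+.08*u)
E
```

```text
[[ 0.335 -0.     0.942]
 [-0.942  0.001  0.335]
 [-0.001 -1.     0.   ]]
[278.5 226. ] [27.7 24.6]
[[0.4818, 0.0662], [0.5324, 0.0412], [0.5044, -0.0155], [0.4542, 0.0097]] [0.4932 0.0254] [np.float64(0.0628), np.float64(0.0564), np.float64(0.0632), np.float64(0.0562)]
[356.5 214. ] [38. 15.]
[[0.5659, -0.137], [0.5663, -0.1716], [0.4789, -0.1692], [0.4786, -0.1351]] [ 0.5224 -0.1532] [np.float64(0.0874), np.float64(0.0346), np.float64(0.0874), np.float64(0.0341)]
[332.8 207.9] [  8.3 121.8]
[[0.4144, -0.029], [0.6682, -0.152], [0.6599, -0.1692], [0.4067, -0.0458]] [ 0.5373 -0.099 ] [np.float64(0.0185), np.float64(0.282), np.float64(0.0191), np.float64(0.2817)]
[259.7 172.1] [  8.1 120.3]
[[0.4963, 0.1381], [0.7496, 0.0146], [0.7409, -0.0022], [0.4882, 0.1217]] [0.6187 0.068 ] [np.float64(0.0183), np.float64(0.2818), np.float64(0.0189), np.float64(0.2815)]
[246.8 132.4] [37.6 36.7]
[[0.6925, 0.1582], [0.7726, 0.1208], [0.7323, 0.0411], [0.653, 0.0792]] [0.7126 0.0998] [np.float64(0.0883), np.float64(0.0884), np.float64(0.0893), np.float64(0.0879)]
centre [ 0.5780093  -0.01548955] yaw -0.4524472801863687 [np.float64(-0.4512315081841605), np.float64(-0.4536630521885769)] railsep 0.18584112093387228
hole [0.49256821 0.0260414 ] fingers end [ 0.64995969 -0.05046298]
```

>>> apply_moves(
  xyz=[
    [-0.024, 0.003, 0.03],
    [-0.047, 0.006, 0.06],
    [-0.071, 0.008, 0.09],
    [-0.095, 0.011, 0.119],
    [-0.118, 0.014, 0.149],
    [-0.142, 0.017, 0.179],
    [-0.166, 0.02, 0.209],
    [-0.19, 0.022, 0.239],
    [-0.213, 0.025, 0.269],
    [-0.237, 0.028, 0.298],
    [-0.261, 0.03, 0.328],
    [-0.284, 0.033, 0.358],
    [-0.308, 0.036, 0.388],
    [-0.332, 0.039, 0.418],
    [-0.355, 0.041, 0.448],
    [-0.379, 0.044, 0.4775],
    [-0.379, 0.044, 0.4775],
    [-0.379, 0.044, 0.4775],
  ],
  spin=[0.032, 0.063, 0.095, 0.127, 0.158, 0.19, 0.221, 0.253, 0.285, 0.316, 0.348, 0.38, 0.411, 0.443, 0.475, 0.506, 0.506, 0.506],
  hand=1,
  newtons=40,
)

```text
clock: 1.9
ee_pos: [0.4985, 0.0229, 0.1497]
eef_rot: [0.375, -0.376, 0.599, -0.599]
wrist_force: [-0.3, -0.0, 0.2]
grip_width: -0.0002
```

```bash
python3 - <<'E'
from h import *
import cv2
o=get_obs(); c=eyes.camera_info("wrist"); im=eyes.grab_frame("wrist")
cv2.imwrite("pics/w1.png",cv2.cvtColor(im,cv2.COLOR_RGB2BGR))
T=tool(o); print(o["clock"],o["ee_pos"],o["joints"].round(3) if hasattr(o["joints"],'round') else o["joints"],o["grip_width"],o["wrist_force"],"\n",T.round(3),"zang",np.arctan2(T[1,2],T[0,2]))
np.savez("w1.npz",**c)
pr=lambda X:(lambda p:p[:2]/p[2])(c["mtx"]@(c["R"]@X+c["t"]))
print("tcp px",pr(o["ee_pos"]),"hole px",pr(np.array([.4926,.026,.078])))
E
```

```text
1.9 [0.49853451 0.02289999 0.14966039] [-0.028 -0.002  1.545 -0.     1.6    1.994] -0.00016579968618231445 [-0.31102161 -0.02166728  0.20698118] 
 [[-0.436 -0.002  0.9  ]
 [-0.9   -0.    -0.436]
 [ 0.001 -1.    -0.001]] zang -0.4510170158903071
tcp px [256.51394976 220.55802025] hole px [256.10998617 196.83291004]
```

View pics/w1.png

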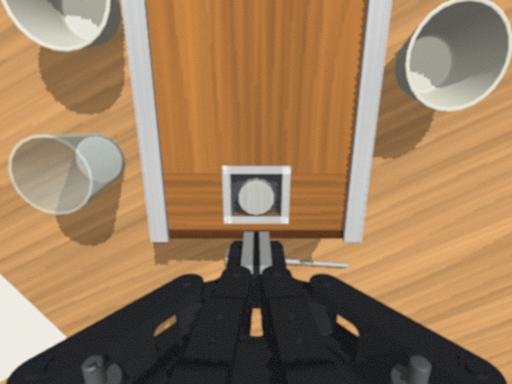

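The wrist view puts the button at (256,197) and the inside of the hole at u 230–283, v 173–217. That is within about 1.5 mm of the prediction (256,197), so I'll descend.

>>> apply_moves(
  xyz=[
    [0, 0.02, 0],
    [0, 0.04, 0],
    [0, 0.055, 0],
    [0, 0.063, 0],
    [0, 0.068, 0],
    [0, 0.072, 0],
    [0, 0.076, 0],
    [0, 0.079, 0],
    [0, 0.079, 0],
    [0, 0.079, 0],
  ],
  spin=[0, 0, 0, 0, 0, 0, 0, 0, 0, 0],
)

```text
clock: 2.95
ee_pos: [0.499, 0.0225, 0.0716]
eef_rot: [-0.375, 0.375, -0.599, 0.6]
wrist_force: [0.7, -0.6, -0.4]
grip_width: 0.0005
```

The TCP is at 71.6 mm, but the wrist shows no ~6 N push from the button. I'll look before going on.

```bash
python3 - <<'E'
from h import *
import cv2
for i in range(4):
    im=eyes.grab_frame("wrist"); o=get_obs(); print(o["clock"],o["ee_pos"].round(4),o["wrist_force"].round(2),o["torque"].round(3),o["joint_torque"].round(2))
c=eyes.camera_info("wrist")
pr=lambda X:(lambda p:p[:2]/p[2])(c["mtx"]@(c["R"]@np.array(X)+c["t"]))
print("tcp",pr(o["ee_pos"]))
u=np.array([.9,-.437]);h=np.array([.4932,.0256])
for d,z in((-.021,.078),(.021,.078),(-.0025,.08),(-.0025,.07)): print(d,z,pr([*(h+d*u),z]))
w=cv2.cvtColor(im,cv2.COLOR_RGB2BGR)
s=cv2.cvtColor(eyes.grab_frame("scene"),cv2.COLOR_RGB2BGR)[150:230,180:280]
cv2.imwrite("pics/c2.png",np.hstack([w[100:384,130:390],cv2.resize(s,(355,284),interpolation=cv2.INTER_CUBIC)]))
E
```

```text
3.0 [0.499  0.0225 0.0716] [-0.71  0.59  0.11] [-0.078 -0.016 -0.047] [-1.000e-02 -3.625e+01 -3.397e+01 -0.000e+00  0.000e+00 -0.000e+00]
3.05 [0.499  0.0225 0.0717] [ 0.55 -0.24  0.79] [-0.014 -0.011  0.013] [-1.000e-02 -3.631e+01 -3.403e+01 -0.000e+00  0.000e+00 -0.000e+00]
3.1 [0.499  0.0225 0.0716] [-0.45 -0.04  0.24] [-0.01   0.048 -0.012] [ -0.   -36.35 -34.07  -0.     0.    -0.  ]
3.15 [0.499  0.0225 0.0716] [ 0.39  0.41 -0.3 ] [0.016 0.003 0.042] [  0.   -36.37 -34.09  -0.    -0.    -0.  ]
tcp [256.47801838 220.53490571]
-0.021 0.078 [256.17279981 260.87154432]
0.021 0.078 [256.09953114 203.88364827]
-0.0025 0.08 [256.14189178 238.03900995]
-0.0025 0.07 [256.14104798 231.5774752 ]
```

View pics/c2.png

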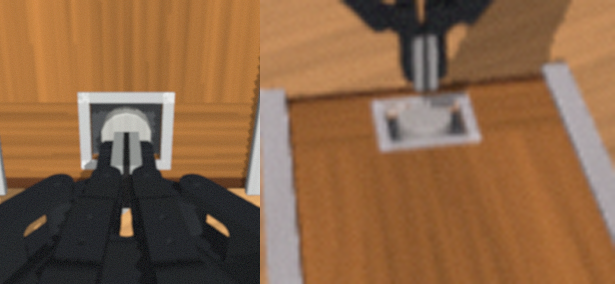

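The wrist view (left) has the fingertips at about row 232, but the reported TCP projects to row 220. The scene view (right) shows the tips still above the button. The real tips seem shorter than the reported TCP, so I'll triangulate them.

```bash
python3 - <<'E'
from h import *
import cv2
w=eyes.camera_info("wrist"); s=eyes.camera_info("scene"); o=get_obs(); print(o["ee_pos"], o["grip_width"])
M=lambda c:c["mtx"]@np.c_[c["R"],c["t"]]
for a,b in (((256,232),(226.5,174.8)),((256,230),(226.5,176))):
    X=cv2.triangulatePoints(M(w),M(s),np.array(a,float),np.array(b,float)); print((X[:3]/X[3]).ravel())
for z in(.07,.08,.09,.1,.11):
    f=lambda c:(lambda p:(p[:2]/p[2]).round(1))(c["mtx"]@(c["R"]@np.array([*o["ee_pos"][:2],z])+c["t"])); print(z,f(w),f(s))
c=w
for v in (232,): print([ray(c,(256,v),z).round(4).tolist() for z in (.08,.09)])
im=cv2.imread("pics/c2.png")
W=cv2.resize(cv2.cvtColor(eyes.grab_frame("wrist"),cv2.COLOR_RGB2BGR)[180:260,200:310],(440,320),interpolation=cv2.INTER_CUBIC)
S=cv2.resize(cv2.cvtColor(eyes.grab_frame("top"),cv2.COLOR_RGB2BGR)[190:270,240:320],(320,320),interpolation=cv2.INTER_CUBIC)
cv2.imwrite("pics/c3.png",np.hstack([W,S]))
E
```

```text
[0.49895    0.02249624 0.07155603] -8.564674349873874e-05
[0.50865663 0.0184079  0.11174228]
[0.50834961 0.01852752 0.10851851]
0.07 [256.5 219.7] [226.1 188.3]
0.08 [256.5 225.6] [225.9 184.6]
0.09 [256.5 232.2] [225.8 180.8]
0.1 [256.6 239.5] [225.7 176.9]
0.11 [256.6 247.8] [225.5 173. ]
[[0.495, 0.0248, 0.08], [0.4992, 0.0227, 0.09]]
```

View pics/c3.png

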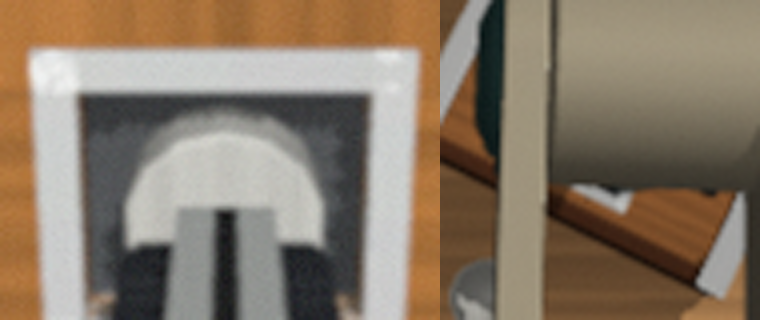

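The two views put the front edge of the tip at z ≈ 0.11, about 10.5 mm ahead of the reported TCP. So the tips hang higher than ee_pos says by roughly 30–38 mm, while x and y agree. The button is still up and untouched. I'll keep descending, guided by force and pictures rather than the reported z.

>>> apply_moves(
  xyz=[
    [0, 0.008, 0],
    [0, 0.016, 0],
    [0, 0.022, 0],
    [0, 0.025, 0],
    [0, 0.025, 0],
    [0, 0.025, 0],
  ],
  spin=[0, 0, 0, 0, 0, 0],
)

```text
clock: 3.9
ee_pos: [0.4989, 0.0225, 0.0465]
eef_rot: [-0.375, 0.375, -0.599, 0.6]
wrist_force: [0.0, -0.1, 0.8]
grip_width: 0.0001
```

```bash
python3 - <<'E'
from h import *
import cv2
W=cv2.cvtColor(eyes.grab_frame("wrist"),cv2.COLOR_RGB2BGR)[180:280,200:310]
S=cv2.cvtColor(eyes.grab_frame("scene"),cv2.COLOR_RGB2BGR)[130:230,180:280]
o=get_obs(); print(o["ee_pos"],o["wrist_force"])
cv2.imwrite("pics/c4.png",np.hstack([cv2.resize(W,(396,360)),cv2.resize(S,(360,360))]))
E
```

```text
[0.49909718 0.02244408 0.04674923] [-0.60683772 -0.12882235 -1.01193318]
```

View pics/c4.png

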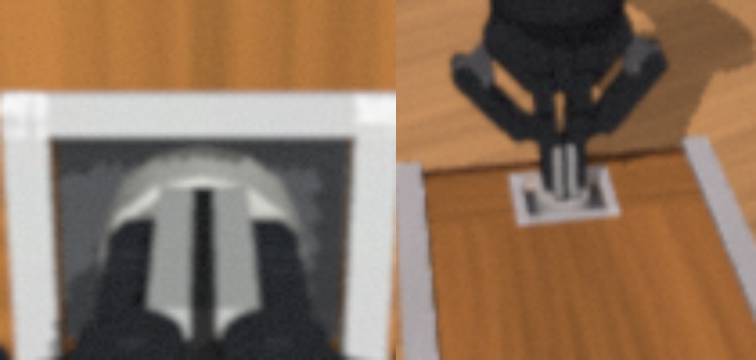

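The tips are now just above the button and inside the hole outline, still with no force. I'll go on in small steps.

>>> apply_moves(
  xyz=[
    [0, 0.002, 0],
    [0, 0.004, 0],
    [0, 0.006, 0],
    [0, 0.008, 0],
    [0, 0.008, 0],
    [0, 0.008, 0],
  ],
  spin=[0, 0, 0, 0, 0, 0],
)

```text
clock: 4.6
ee_pos: [0.4991, 0.0225, 0.0387]
eef_rot: [-0.375, 0.375, -0.599, 0.6]
wrist_force: [-0.4, 0.4, 4.7]
grip_width: 0.0003
```

>>> apply_moves(
  xyz=[
    [0, 0.002, 0],
    [0, 0.004, 0],
    [0, 0.006, 0],
    [0, 0.006, 0],
    [0, 0.006, 0],
  ],
  spin=[0, 0, 0, 0, 0],
)

```text
clock: 5.1
ee_pos: [0.4991, 0.0225, 0.0328]
eef_rot: [-0.375, 0.375, -0.599, 0.6]
wrist_force: [-1.3, 0.2, 6.3]
grip_width: 0.0001
```

>>> apply_moves(
  xyz=[
    [0, 0.001, 0],
    [0, 0.002, 0],
    [0, 0.002, 0],
    [0, 0.002, 0],
  ],
  spin=[0, 0, 0, 0],
)

```text
clock: 5.5
ee_pos: [0.4991, 0.0225, 0.0309]
eef_rot: [-0.375, 0.375, -0.599, 0.6]
wrist_force: [-1.0, -0.3, 6.7]
grip_width: -0.0002
```

>>> apply_moves(
  xyz=[
    [0, 0.001, 0],
    [0, 0.002, 0],
    [0, 0.002, 0],
    [0, 0.002, 0],
  ],
  spin=[0, 0, 0, 0],
)

```text
clock: 5.9
ee_pos: [0.4991, 0.0225, 0.0301]
eef_rot: [-0.375, 0.375, -0.599, 0.6]
wrist_force: [-7.4, -0.0, 15.2]
grip_width: 0.0002
```

The button is bottomed, with force jumping to 15 N at reading 0.0301. I'll back off slightly, staying about 12 mm down, and push along tool +z.

>>> apply_moves(
  xyz=[
    [0, -0.001, 0],
    [0, -0.0018, 0],
    [0, -0.0018, 0.002],
    [0, -0.0018, 0.004],
    [0, -0.0018, 0.006],
    [0, -0.0018, 0.009],
    [0, -0.0018, 0.012],
    [0, -0.0018, 0.015],
    [0, -0.0018, 0.015],
  ],
  spin=[0, 0, 0, 0, 0, 0, 0, 0, 0],
)

```text
clock: 6.8
ee_pos: [0.5119, 0.0163, 0.0303]
eef_rot: [0.375, -0.375, 0.6, -0.599]
wrist_force: [-3.4, 1.8, 6.2]
grip_width: 0.0002
```

```bash
python3 - <<'E'
from h import *
import cv2
W=cv2.cvtColor(eyes.grab_frame("wrist"),cv2.COLOR_RGB2BGR)[180:300,190:320]
S=cv2.cvtColor(eyes.grab_frame("scene"),cv2.COLOR_RGB2BGR)[130:230,180:280]
o=get_obs(); print(o["ee_pos"],o["wrist_force"])
cv2.imwrite("pics/c5.png",np.hstack([cv2.resize(W,(390,360)),cv2.resize(S,(360,360))]))
E
```

```text
[0.51188758 0.01632656 0.03029568] [-3.91480928  1.3272223   6.41595256]
```

View pics/c5.png

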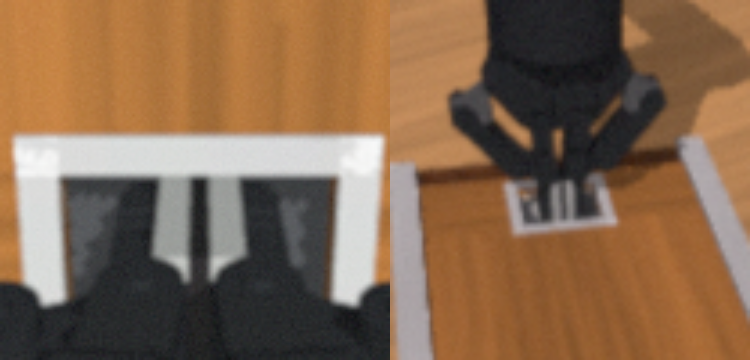

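The fingers bear on the hole's front edge with about 4 N sideways, so the lid is sliding and not blocked. Continuing.

>>> apply_moves(
  xyz=[
    [0, 0, 0.005],
    [0, -0.0005, 0.01],
    [0, -0.0005, 0.015],
    [0, -0.0005, 0.02],
    [0, -0.0005, 0.026],
    [0, -0.0005, 0.032],
    [0, -0.0005, 0.038],
    [0, -0.0005, 0.044],
    [0, -0.0005, 0.05],
    [0, -0.0005, 0.056],
    [0, -0.0005, 0.062],
    [0, -0.0005, 0.068],
    [0, -0.0005, 0.074],
    [0, -0.0005, 0.08],
    [0, -0.0005, 0.08],
  ],
  spin=[0, 0, 0, 0, 0, 0, 0, 0, 0, 0, 0, 0, 0, 0, 0],
)

```text
clock: 8.4
ee_pos: [0.5851, -0.0199, 0.0309]
eef_rot: [-0.375, 0.375, -0.599, 0.6]
wrist_force: [1.3, 0.1, -0.2]
grip_width: -0.0002
```

```bash
python3 - <<'E'
from h import *
import cv2
W=cv2.cvtColor(eyes.grab_frame("wrist"),cv2.COLOR_RGB2BGR)[150:384,130:390]
S=cv2.cvtColor(eyes.grab_frame("scene"),cv2.COLOR_RGB2BGR)[110:280,150:310]
o=get_obs(); print(o["ee_pos"],o["wrist_force"])
cv2.imwrite("pics/c6.png",np.hstack([cv2.resize(W,(400,360)),cv2.resize(S,(340,360))]))
E
```

```text
[ 0.5848331  -0.01951618  0.03106802] [-0.3353194   0.22328255 -0.22034659]
```

View pics/c6.png

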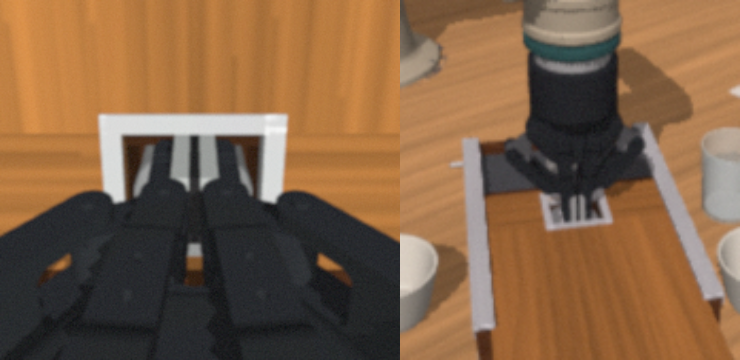

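The lid is open about 90 mm and the housing is exposed behind it. I'll continue, slowing towards the stop.

>>> apply_moves(
  xyz=[
    [0, 0, 0.006],
    [0, 0, 0.013],
    [0, 0, 0.02],
    [0, 0, 0.027],
    [0, 0, 0.034],
    [0, 0, 0.041],
    [0, 0, 0.048],
    [0, 0, 0.055],
    [0, 0, 0.061],
    [0, 0, 0.067],
    [0, 0, 0.071],
    [0, 0, 0.074],
    [0, 0, 0.076],
    [0, 0, 0.078],
    [0, 0, 0.079],
  ],
  spin=[0, 0, 0, 0, 0, 0, 0, 0, 0, 0, 0, 0, 0, 0, 0],
)

```text
clock: 10.0
ee_pos: [0.6553, -0.0537, 0.0306]
eef_rot: [-0.375, 0.375, -0.599, 0.6]
wrist_force: [-2.8, 1.0, 1.2]
grip_width: 0.0
```

>>> apply_moves(
  xyz=[
    [0, 0, 0.001],
    [0, 0, 0.002],
    [0, 0, 0.002],
  ],
  spin=[0, 0, 0],
)

```text
clock: 10.3
ee_pos: [0.6558, -0.0539, 0.0306]
eef_rot: [0.374, -0.376, 0.6, -0.598]
wrist_force: [-7.8, 2.3, 4.1]
grip_width: -0.0002
```

>>> apply_moves(
  xyz=[
    [0, 0, 0.001],
    [0, 0, 0.003],
    [0, 0, 0.003],
    [0, 0, 0.003],
  ],
  spin=[0, 0, 0, 0],
)

```text
clock: 10.7
ee_pos: [0.6557, -0.0539, 0.0306]
eef_rot: [0.373, -0.378, 0.602, -0.596]
wrist_force: [-24.5, 7.2, 12.7]
grip_width: -0.0
```

The lid is at its stop: force rose to 25 N with no movement. I'll relax back off the edge (the hole has 20 mm of room), go up, then withdraw.

>>> apply_moves(
  xyz=[
    [0, 0, -0.003],
    [0, 0, -0.007],
    [0, 0, -0.01],
    [0, 0, -0.012],
    [0, 0, -0.012],
  ],
  spin=[0, 0, 0, 0, 0],
)

```text
clock: 11.2
ee_pos: [0.649, -0.0506, 0.0307]
eef_rot: [-0.375, 0.375, -0.599, 0.6]
wrist_force: [-0.4, 1.0, -0.5]
grip_width: -0.0002
```

>>> apply_moves(
  xyz=[
    [0, -0.01, 0],
    [0, -0.025, 0],
    [0, -0.045, 0],
    [0, -0.07, 0],
    [0, -0.1, 0],
    [0, -0.13, 0],
    [0, -0.16, -0.02],
    [0, -0.18, -0.06],
    [0.0, -0.18, -0.1],
    [0.03, -0.18, -0.14],
    [0.07, -0.18, -0.18],
    [0.11, -0.18, -0.2],
    [0.15, -0.18, -0.2],
    [0.19, -0.18, -0.2],
    [0.23, -0.18, -0.2],
    [0.26, -0.18, -0.2],
    [0.26, -0.18, -0.2],
  ],
  spin=[0, 0, 0, 0, 0, 0, 0, 0, 0, 0, 0, 0, 0, 0, 0, 0, 0],
)

```text
clock: 12.9
ee_pos: [0.3542, -0.1994, 0.2124]
eef_rot: [-0.374, 0.373, -0.599, 0.601]
wrist_force: [0.5, 0.1, 0.8]
grip_width: 0.0001
```

```bash
python3 - <<'E'
from h import *
import cv2
T=cv2.cvtColor(eyes.grab_frame("top"),cv2.COLOR_RGB2BGR); S=cv2.cvtColor(eyes.grab_frame("scene"),cv2.COLOR_RGB2BGR)
o=get_obs(); print(o["clock"],o["ee_pos"],o["wrist_force"])
a=-.4524; u=np.array([np.cos(a),np.sin(a)]); C=np.array([.5782,-.0153])
c=eyes.camera_info("top"); f=lambda X:(lambda p:(p[:2]/p[2]).round(1))(c["mtx"]@(c["R"]@np.array(X)+c["t"]))
print("expected open hole px",f([*(C+.075*u),.078]),"button",f([*(C-.0975*u),.08]))
cv2.imwrite("pics/c7.png",np.hstack([cv2.resize(T[80:310,190:400],(400,438)),cv2.resize(S[140:310,100:255],(400,438))]))
E
```

```text
13.0 [ 0.35541251 -0.19724102  0.21204458] [-0.70801216 -0.0889358  -0.06740732]
expected open hole px [310.1 160.8] button [277.7 227.1]
```

View pics/c7.png

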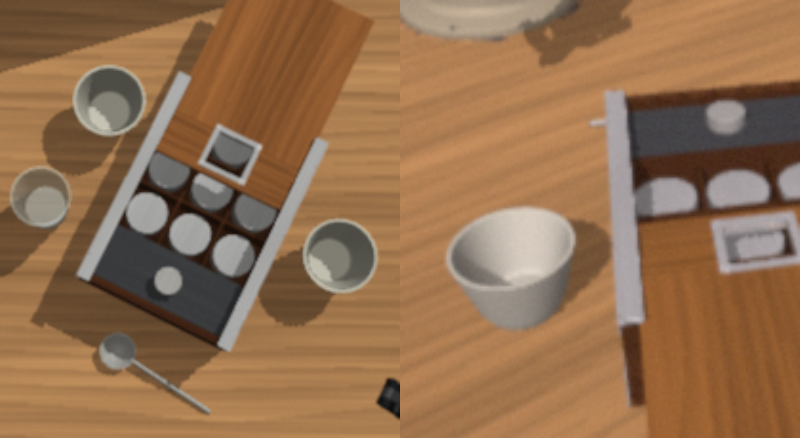

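The lid is fully open: the hole is at pixel (311,161), with (310,161) expected at 170 mm. The button stands up, the tins are exposed, and the bowls, glass and spoon have not moved.

```bash
python3 -c "
from bench import manip; print(manip.sign_off())"
```

```text
the job is handed in; nothing more can be done
None
```

The sample case is open and the job is handed in, at about 13 s on the robot's clock. With the gripper shut, I put the fingertips into the hole and pressed the button until it bottomed. I then pushed the lid by the front edge of the hole to its stop and took the hand away.

**Last checks:**
- **Lid:** pushing harder at the end raised the force to about 25 N with no movement. In the top picture the hole is at pixel (311,161), against (310,161) expected for 170 mm open.
- **Button and tins:** the button has sprung up behind the lid and the tins are exposed.
- **Surroundings:** the bowls, glass and spoon look unmoved, the hand is clear, and the wrist force is near zero.

**One disagreement:** the fingertips hung about 37 mm higher than the reported tool position. On the first descent there was no force where the button should have been. I measured the tips in two camera views and finished the descent by force and pictures.

During the push I eased off from full depth by under 1 mm, to avoid rubbing on the housing. From the tool-height readings the button stayed about 12–13 mm down.

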